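Refit the bin lid with its hinge pin

ROBOT

A 6-joint arm with a two-finger parallel gripper is mounted at the origin on the work surface. World frame = base frame: x ahead of the robot, y to its left, z up, the work surface at z = 0. Lengths are in m, angles in rad, forces in N, time in s.
With the tool pointing down it reaches from about 0.25 to 0.85 m from the base axis. Payload 12.5 kg.
Tool frame: the origin (TCP) lies on the mounting face of the last link; the fingertips stand 186 mm ahead of it and the grasp point (between the pads) lies 167 mm ahead of it; z points along the fingers, y is the line along which they close (so a half turn about z gives the same grasp; the last joint's range is limited). The gripper opens to 93 mm and grips with 3 to 60 N. Pads are 15 mm wide; open, the fingers measure 128 mm over their backs; the gripper's body (75 mm by 188 mm) begins 65 mm behind the grasp point.
Start: joints at [-1.223, 0.351, 1.652, -0, 1.139, -0.085], TCP at [0.231, -0.499, 0.405] pointing down, gripper open.
Joint ranges: [-2.75, 2.75], [-0.79, 2.1], [0.01, 2.65], [-1.57, 4.71], [0.07, 3.14], [-2.87, 2.87]. Speed limits (rad/s): [2.22, 2.22, 2.79, 3.14, 3.14, 3.14].

INTERFACE

Orientations are given as a unit quaternion [x, y, z, w].
In Python, from cell import robot gives the robot as it stands.
- The arm moves only by the tool play_rows, never from a script. Its argument "steps" is a list that holds one entry, the list of rows, each a list of 4 numbers: the shift along the tool's x, y, z in mm, then the turn about the tool's z in rad. In form: [[[x, y, z, roll], ...]]. A call has 1 to 20 rows; each row shifts and turns the commanded pose from where the row before left it, along the tool's axes as they then stand; what a row does not reach is not made up. A row lasts 1/10 s, in which the tool goes at most 50 mm and 8.59 degrees, less where a joint would pass 70% of its speed; a pose out of reach is approached as far as the arm can. A call with a gripper value outside its range is refused whole. "grip" is the finger opening in mm, from 0 to 93, set as the call begins (left out, the last holds). The fingers move at their own pace and stop on an object; the grip force is fixed at half the most. Time passes only in rows, so rows that do not move let the fingers close. It gives the time, the measured TCP pose, the force and the opening at its end, in the units of the state.
- robot.sense(): the state, without advancing time (a new reading comes with each control period).
- robot.capture(name): name is "scene" or "top"; returns a dict with "image" (420x560x3 uint8, red, green, blue), "mtx" (3x3 intrinsics, pixels), "position" and "rotation" of the camera in the world. Camera axes: x right, y down, z forward; pixel columns grow to the right and rows downward; lengths in m; the calibration is good to about 2 mm. A picture is of the moment at which its call begins. There is no depth.
- robot.finish_job(): hands the job in, once; it reports no verdict.
The state is a dict: "time": time; "q": joint angles; "dq": joint speeds; "effort": joint torques, N m; "tcp_pos": TCP position; "tool_rot": TCP orientation; "wrist_force": force on the tool from outside, world axes, zero at the start; "wrist_torque": the same for the moment, N m; "width": finger opening in m.
Only numpy, scipy, OpenCV 4.12 (cv2) and the standard library are available. Lean on these libraries where they do the work, as an engineer would, in place of code of your own. Each camera call takes 0.05 s, during which the arm holds its last target. There are 200 camera calls.

TASK

The lid of the green herb bin has been washed: first set the red lid back on the bin, feet inside and its hinge knuckle between the bin's two, and only then draw the hinge pin out of its wooden holder. Lay the pin down on the counter and take it again by its yellow tail, push it tip first through all three knuckles from the end that faces the robot's left until its black crossbar is up against the bin's knuckle, and let go. Leave the jar, the green bottle and the tasting glass standing where they are.

Things in the scene. Friction and masses are not known exactly. Their poses are not given: they have to be found in the camera images.
- bin: Open-topped green bin fixed to the counter: 110 (x) by 110 (y) by 60 mm high, walls 6 mm. Origin: centre of its underside, z up. Its +x wall (far from the robot) carries two steel hinge knuckles, tubes along y, 32 mm outside, 20 mm bore: one from y = 40 to 60 mm, one from -60 to -40 mm.
- bin_hinge (a point): Middle of the bin's hinge axis (which runs along the bin's y), half-way between its two knuckles, at (75, 0, 70) mm in the bin's frame, axes as the bin's. The pin goes in from the +y end (robot's left), moving along the bin's -y.
- lid_grip (a point): Loose red lid, 0.3 kg: plate 110 (x) by 110 (y) by 8 mm on four tapered feet 14 mm tall that fit in the bin with 2 mm play. This point: centre of its wooden grip bar, 16 (x) by 60 (y) by 30 mm tall, over the plate's middle, 37 mm above the feet's underside; seated, it is over the bin's centre, 83 mm above the counter, lid and bin axes alike. z up.
- lid_hinge (a point): Centre of the lid's one steel knuckle, a tube along the lid's y, 72 mm long, 32 mm outside, 20 mm bore, at (75, 0, -13) mm from the grip point in the lid's frame. Seated, it coincides with bin_hinge (4 mm free at each end of the tube).
- pin_center (a point): Loose dagger-shaped hinge pin, 0.14 kg, 190 mm long, 16 mm thick all along, so it lies level. From the tip (its -x): round aluminium shank 133 mm, last 18 mm tapering to 7 mm; black crossbar 12 mm long, 50 mm wide; yellow tail 16 mm square, 45 mm long. This point: on its axis, 95 mm from the tip, 8 mm above its underside. z up.
- pin_tip (a point): The tip end of the pin, on its axis; axes as pin_center.
- pin_stop (a point): Front face of the pin's crossbar, on the axis, 133 mm behind the tip; axes as pin_center. Fully home it touches the outer end of the bin's +y knuckle, 60 mm from bin_hinge.
- pin_tail (a point): Middle of the pin's yellow tail, on the axis, 36 mm behind the crossbar's front face; axes as pin_center.
- holder: Wooden pin holder, fixed. Origin on its underside, z up. Floor 6 mm thick, x = -140 to 80 mm, 40 mm wide in front; from x = -20 to 80 mm walled, with a roof (74 mm wide, top at 34 mm; inside 62 by 22 mm high), open to -x only. The pin lies on the floor, tip to -x, tail and crossbar roofed over, some 105 mm of shank in the open; pulled 95 mm along -x it is out.
- jar_center (a point): Bystander: amber jar with red lid, 84 mm across, 110 mm tall, loose; point half-way up.
- bottle_center (a point): Bystander: green bottle, 56 mm across, 130 mm tall, loose; point half-way up.
- glass_center (a point): Bystander: clear tasting glass, 68 mm across, 90 mm tall, loose; point half-way up.
Not all that is in view belongs to the job. Several things have the shape of the bin; the one meant has the colours described above.

How it is judged:
On the way, in this order (a step that is already met when the one before it is completed fails the run):
1. the lid is seated on the bin, its knuckle in line between the bin's two, the pin still in its holder (distance between lid_hinge and bin_hinge below 0.007 m and angle between lid_grip's own z axis and vertical below 0.07 rad and angle between the y axis of lid_grip and the y axis of bin, either way round below 0.06 rad and horizontal distance between pin_stop and holder below 0.05 m), for 0.2 s.
2. the pin is drawn fully out of its holder (horizontal distance between pin_stop and holder above 0.08 m), for 0.1 s.
3. the pin lies on the counter, let go (height (world z) of pin_center below 0.02 m and horizontal distance between pin_stop and holder above 0.08 m and contact force between pin and the fingers below 0.05 N and linear speed of pin below 0.03 m/s), for 0.1 s.
At the end, for the whole second after the job is handed in: The lid is seated level (within 4 degrees) with its knuckle within 7 mm of the bin's hinge middle; the pin lies along the hinge axis through all three knuckles (tip and crossbar within 7 mm of the axis), its crossbar within 6 mm of the bin's left knuckle and its tip out at the far end; both at rest (distance between lid_hinge and bin_hinge below 0.007 m and angle between lid_grip's own z axis and vertical below 0.07 rad and angle between the y axis of lid_grip and the y axis of bin, either way round below 0.06 rad and x of pin_tip in the frame of bin between 0.068 and 0.082 m and z of pin_tip in the frame of bin between 0.063 and 0.077 m and x of pin_stop in the frame of bin between 0.068 and 0.082 m and z of pin_stop in the frame of bin between 0.063 and 0.077 m and y of pin_stop in the frame of bin below 0.066 m and y of pin_tip in the frame of bin below -0.064 m and linear speed of each of pin, lid below 0.02 m/s); the robot touches nothing.
It fails at once if the jar is shoved or tipped (distance of jar_center from where it was at the start of the episode above 0.03 m or angle between jar_center's own z axis and vertical above 0.35 rad).
It fails at once if the green bottle is shoved or tipped (distance of bottle_center from where it was at the start of the episode above 0.03 m or angle between bottle_center's own z axis and vertical above 0.35 rad).
It fails at once if the tasting glass is shoved or tipped (distance of glass_center from where it was at the start of the episode above 0.03 m or angle between glass_center's own z axis and vertical above 0.35 rad).
It also fails if it takes over 72 s, if anything falls off the work surface, if the arm or the gripper's body presses on something with over 40 N, if the wrist force passes 120 N, or if a joint passes its speed limit or range.

## Working session

There is one attempt and no reset: what is moved stays moved. The work goes in short steps, Python scripts to look and compute and a tool call to move; the robot and the scene stay as the last step left them, time stands still between calls to the robot, and variables do not carry over. Pictures are saved under pics/ and viewed, on a budget of 10 in all, crops included, one or two more only if the job needs it, and the job is handed in when it is done.

Besides the shell and the picture viewer there is one more tool, called as a command line: name --argument value ..., lists and objects as JSON in quotes. play_rows: Moves the arm, as the interface text tells. Its arguments: {"type":"object","properties":{"steps":{"type":"array"},"grip":{"type":"number"}},"required":["steps"]}

```bash
mkdir -p pics
cat > h.py <<'E'
import numpy as np, cv2
from cell import robot
def cap(n,f=None):
    c=robot.capture(n)
    if f: cv2.imwrite('pics/'+f,c['image'][:,:,::-1])
    return c
def ray(c,px,z):
    K=np.array(c['mtx']);R=np.array(c['rotation']);p=np.array(c['position'])
    d=R@np.linalg.inv(K)@np.array([px[0],px[1],1.]); return p+d*(z-p[2])/d[2]
def proj(c,P):
    K=np.array(c['mtx']);R=np.array(c['rotation']);p=np.array(c['position'])
    v=K@(R.T@(np.array(P)-p)); return v[:2]/v[2]
E
python3 - <<'E'
from h import *
a=cap('scene','s0.png');b=cap('top','t0.png')
for c in(a,b): print(np.round(c['mtx'],1),np.round(c['position'],3),np.round(c['rotation'],3))
s=robot.sense();print(s['time'],s['tcp_pos'],s['tool_rot'],s['width'],s['wrist_force'])
E
```

```text
[[543.5   0.  284.4]
 [  0.  543.5 208.6]
 [  0.    0.    1. ]] [1.098 0.861 1.009] [ 0.262  0.867 -0.408 -0.116]
[[519.5   0.  273.3]
 [  0.  519.5 210.9]
 [  0.    0.    1. ]] [ 0.35  -0.062  1.501] [ 0.716 -0.696  0.041 -0.026]
0.1 [ 0.23065201 -0.49917702  0.40426159] [ 9.76682131e-01  2.14689859e-01 -6.20162075e-05 -5.24284149e-04] 0.09281667974361242 [ 0.06622358 -0.24429408 -0.26191209]
```

```bash
ls -la .
```

```text
total 16
drwxr-xr-x  3 agent agent 4096 Dec  4 04:37 .
drwxr-xr-x 23 root  root  4096 Dec  4 04:37 ..
-rw-r--r--  1 agent agent  469 Dec  4 04:37 h.py
drwxr-xr-x  2 agent agent 4096 Dec  4 04:38 pics
```

```bash
sed -i "s/R=np.array(c\['rotation'\])/R=Rot.from_quat(c['rotation']).as_matrix()/; 1a from scipy.spatial.transform import Rotation as Rot" h.py; cat h.py|head -12
```

```text
import numpy as np, cv2
from scipy.spatial.transform import Rotation as Rot
from cell import robot
def cap(n,f=None):
    c=robot.capture(n)
    if f: cv2.imwrite('pics/'+f,c['image'][:,:,::-1])
    return c
def ray(c,px,z):
    K=np.array(c['mtx']);R=Rot.from_quat(c['rotation']).as_matrix();p=np.array(c['position'])
    d=R@np.linalg.inv(K)@np.array([px[0],px[1],1.]); return p+d*(z-p[2])/d[2]
def proj(c,P):
    K=np.array(c['mtx']);R=Rot.from_quat(c['rotation']).as_matrix();p=np.array(c['position'])
```

View pics/s0.png

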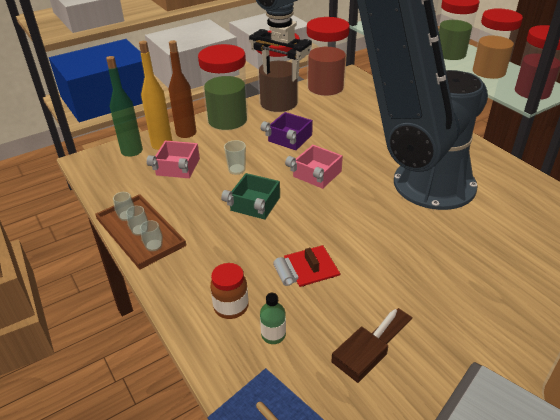

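View pics/t0.png

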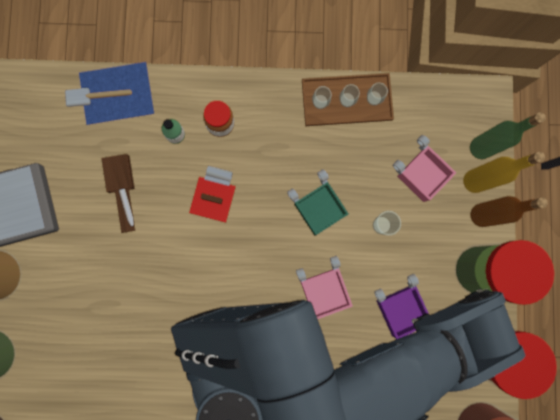

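Possible bins (top view): green (320,209), pink (426,174) and (325,292), purple (403,310). The green one is meant. The red lid is at (213,200), not the jar's lid (218,115). The pin is in the holder at (123,205). Measuring, with one close crop.

```bash
cat >> h.py <<'E'
def mask(c,lo,hi,roi):
    x0,y0,x1,y1=roi; hsv=cv2.cvtColor(c['image'],cv2.COLOR_RGB2HSV)
    m=cv2.inRange(hsv,np.array(lo),np.array(hi)); k=np.zeros_like(m);k[y0:y1,x0:x1]=m[y0:y1,x0:x1]
    return k
def big(m):
    cs,_=cv2.findContours(m,cv2.RETR_EXTERNAL,cv2.CHAIN_APPROX_NONE); return max(cs,key=cv2.contourArea)
E
python3 - <<'E'
from h import *
b=cap('top','t1.png');a=cap('scene','s1.png')
def up(im,x0,y0,x1,y1,w,h): return cv2.resize(im[y0:y1,x0:x1],(w,h),interpolation=cv2.INTER_CUBIC)
I=b['image'];J=a['image']
top=np.hstack([up(I,280,160,360,245,376,400)[:, :],up(I,180,155,260,240,376,400)])
g=np.hstack([top[:300,:376] if 0 else up(I,280,165,355,240,266,300),up(I,180,160,255,235,266,300),up(I,90,145,165,240,236,300)])
h=np.hstack([up(J,215,165,290,225,266,300),up(J,265,235,345,295,266,300),up(J,325,300,420,385,236,300)])
cv2.imwrite('pics/c1.png',np.vstack([g,h])[:,:,::-1])
R=lambda v:np.round(v,4).tolist()
for n,lo,hi,roi,z in [('bin',(65,60,20),(95,255,255),(285,170,355,240),.06),('lid',(0,170,90),(8,255,255),(180,170,245,230),.022)]:
    r=cv2.minAreaRect(big(mask(b,lo,hi,roi)));print(n,r,[R(ray(b,p,z)) for p in cv2.boxPoints(r)],R(ray(b,r[0],z)))
for n,roi,z in [('k1',(283,184,300,203),.07),('k2',(315,168,332,185),.07),('lk',(198,165,238,190),.024),('pin',(110,185,140,232),.014)]:
    m=mask(b,(0,0,120),(180,60,255),roi)
    r=cv2.minAreaRect(big(m));print(n,r,R(ray(b,r[0],z)),[R(ray(b,p,z)) for p in cv2.boxPoints(r)])
for n,px in [('jar',(218,115)),('bottle',(169,125))]:print(n,R(ray(b,px,.11)))
print(R(ray(b,(385,222),.09)))
E
```

```text
bin ((320.9061279296875, 208.1317901611328), (37.853031158447266, 39.23497009277344), 57.2647705078125) [[0.5139, -0.1484, 0.06], [0.5766, -0.2398, 0.06], [0.4884, -0.2987, 0.06], [0.4265, -0.2074, 0.06]] [0.5012, -0.2235, 0.06]
lid ((211.9681396484375, 199.12213134765625), (37.52672576904297, 36.937740325927734), 14.620874404907227) [[0.4824, 0.1483, 0.022], [0.5862, 0.126, 0.022], [0.5619, 0.021, 0.022], [0.4583, 0.0441, 0.022]] [0.522, 0.0849, 0.022]
k1 ((293.2500305175781, 194.75), (12.727920532226562, 9.192387580871582), 45.0) [0.5353, -0.1447, 0.07] [[0.5381, -0.1231, 0.07], [0.5569, -0.1407, 0.07], [0.5324, -0.1663, 0.07], [0.5137, -0.1487, 0.07]]
k2 ((323.4230651855469, 176.3845977783203), (14.422204971313477, 9.707253456115723), 56.3099365234375) [0.5894, -0.2278, 0.07] [[0.5981, -0.2052, 0.07], [0.614, -0.2275, 0.07], [0.5808, -0.2505, 0.07], [0.5649, -0.2282, 0.07]]
lk ((218.13487243652344, 174.86929321289062), (26.99015998840332, 14.235860824584961), 14.931418418884277) [0.5923, 0.0697, 0.024] [[0.5812, 0.1119, 0.024], [0.6214, 0.1029, 0.024], [0.6035, 0.0274, 0.024], [0.5633, 0.0366, 0.024]]
pin ((126.70156860351562, 207.0908203125), (37.35187530517578, 6.114394187927246), 73.0724868774414) [0.4929, 0.3281, 0.014] [[0.5411, 0.3546, 0.014], [0.5467, 0.3382, 0.014], [0.4449, 0.3018, 0.014], [0.4394, 0.3181, 0.014]]
jar [0.7436, 0.0685, 0.11]
bottle [0.7114, 0.2005, 0.11]
[0.465, -0.3967, 0.09]
```

View pics/c1.png

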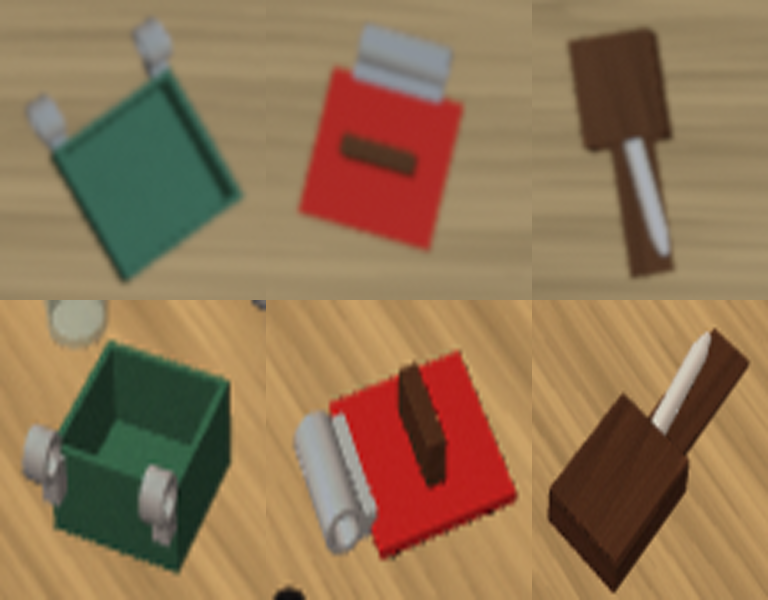

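The pictures show the green bin (top 320,209), yawed about 34°. The red lid (212,199) stands on its feet, yawed about -12.5°, bar and knuckle visible. The pin shank (127,207) lies on the holder floor with its tip toward the robot.

```bash
cat >> h.py <<'E'
def go(x,y,z,phi=None):
    """grasp point target (m), phi = heading of tool x (deg): prints roll first, then tool-axes shift in mm after the roll"""
    s=robot.sense(); R=Rot.from_quat(s['tool_rot']).as_matrix(); p0=np.degrees(np.arctan2(R[1,0],R[0,0]))
    phi=p0 if phi is None else phi; dr=(phi-p0+180)%360-180
    R=R@Rot.from_euler('z',-dr,degrees=True).as_matrix()
    d=R.T@(np.array([x,y,z+.167])-s['tcp_pos'])
    print('phi',p0.round(2),'roll',np.round(-np.radians(dr),4),'shift',np.round(d*1000,1),'t',round(s['time'],2))
    return s
E
python3 - <<'E'
from h import *
b=cap('top');a=cap('scene')
for c,P in((b,[(295.5,202.5),(326.5,183),(348.5,213.7),(315.2,235.7)]),(a,[(232,194.6),(246,173.4),(279.8,181),(265.8,200)])):
    W=np.array([ray(c,p,.06)[:2] for p in P]);print(W.round(4).tolist(),W.mean(0))
    for i in range(4): d=W[(i+1)%4]-W[i];print(np.degrees(np.arctan2(d[1],d[0])).round(1),np.linalg.norm(d).round(4))
# lid corners in scene, plate top z=.022
m=mask(a,(0,170,90),(8,255,255),(265,235,345,295));q=cv2.approxPolyDP(big(m),4,True)[:,0]
print([ray(a,p,.022)[:2].round(4).tolist()+p.tolist() for p in q])
go(.522,.085,.15,77.7)
E
```

```text
[[0.5149, -0.1521], [0.5726, -0.238], [0.4878, -0.3011], [0.4237, -0.209]] [ 0.4997444  -0.22503627]
-56.1 0.1035
-143.4 0.1057
124.8 0.1122
32.0 0.1076
[[0.5709, -0.2296], [0.4873, -0.2948], [0.425, -0.2071], [0.5049, -0.1555]] [ 0.49699246 -0.22176558]
-142.1 0.106
125.4 0.1076
32.9 0.0952
-48.3 0.0993
[[0.4583, 0.0462, 322, 245], [0.4887, 0.0392, 311, 248], [0.5036, 0.0949, 319, 263], [0.5282, 0.1158, 316, 272], [0.5081, 0.0351, 304, 250], [0.5612, 0.0214, 284, 255], [0.5708, 0.1034, 299, 276], [0.5894, 0.1304, 299, 286], [0.4851, 0.1531, 339, 274]]
phi 24.8 roll -0.9233 shift [632.8 160.2  87.7] t 0.3
```

play_rows --steps '[[[0,0,0,-0.1319],[0,0,0,-0.1319],[0,0,0,-0.1319],[0,0,0,-0.1319],[0,0,0,-0.1319],[0,0,0,-0.1319],[0,0,0,-0.1319]]]' --grip 44

```text
time: 1.0
tcp_pos: [0.2307, -0.4992, 0.4047]
tool_rot: [0.777, 0.629, 0.0, -0.0]
wrist_force: [0.5, 0.3, 0.0]
width: 0.045
```

play_rows --steps '[[[38,10,5,0],[38,10,5,0],[38,10,5,0],[38,10,5,0],[38,10,5,0],[38,10,5,0],[38,10,5,0],[38,10,5,0],[38,10,5,0],[38,10,5,0],[38,10,5,0],[38,10,5,0],[38,10,5,0],[38,10,5,0],[38,10,5,0],[38,10,5,0],[24.8,0,7,0],[0,0,0,0],[0,0,0,0]]]'

```text
time: 2.9
tcp_pos: [0.5217, 0.085, 0.3176]
tool_rot: [0.778, 0.628, -0.0, -0.0]
wrist_force: [-0.1, -0.6, -0.8]
width: 0.0439
```

Run:
```python
from h import *
s=go(.522,.085,.045,77.7);print(s['tcp_pos'],s['width'])
```

```text
phi 77.76 roll 0.0011 shift [1.000e-01 4.000e-01 1.056e+02] t 2.9
[0.52168928 0.08496531 0.31756331] 0.04393237311821827
```

play_rows --steps '[[[0,0,30,0],[0,0,30,0],[0,0,30,0],[0,0,10,0],[0,0,5,0],[0,0,0,0]]]'

```text
time: 3.5
tcp_pos: [0.5221, 0.0845, 0.2133]
tool_rot: [0.779, 0.627, 0.0, 0.0]
wrist_force: [-0.2, 1.0, 0.1]
width: 0.044
```

play_rows --steps '[[[0,0,0,0],[0,0,0,0],[0,0,0,0],[0,0,0,0],[0,0,0,0],[0,0,0,0]]]' --grip 0

```text
time: 4.1
tcp_pos: [0.5219, 0.0849, 0.2131]
tool_rot: [0.779, 0.627, 0.0, 0.0]
wrist_force: [-1.6, -0.6, 6.7]
width: 0.0159
```

play_rows --steps '[[[0,0,-20,0],[0,0,-40,0],[0,0,-40,0],[0,0,-30,0],[0,0,0,0],[0,0,0,0]]]'

```text
time: 4.7
tcp_pos: [0.5215, 0.0849, 0.3421]
tool_rot: [0.779, 0.627, -0.0, -0.0]
wrist_force: [0.1, -0.5, -3.9]
width: 0.0156
```

Run:
```python
from h import *
s=go(.4985,-.2235,.175,123.7);print(s['tcp_pos'],s['width'],s['wrist_force'],s['wrist_torque'])
```

```text
phi 77.71 roll -0.8027 shift [-2.438e+02 -1.903e+02  1.000e-01] t 4.7
[0.52149278 0.08492386 0.34206464] 0.01564960815828575 [ 0.11796587 -0.46005847 -3.91769099] [ 0.00371561  0.03441151 -0.02025738]
```

play_rows --steps '[[[0,0,0,-0.1338],[0,0,0,-0.1338],[0,0,0,-0.1338],[0,0,0,-0.1338],[0,0,0,-0.1338],[0,0,0,-0.1337],[-30.5,-23.8,0,0],[-30.5,-23.8,0,0],[-30.5,-23.8,0,0],[-30.5,-23.8,0,0],[-30.5,-23.8,0,0],[-30.5,-23.8,0,0],[-30.5,-23.8,0,0],[-30.3,-23.7,0,0],[0,0,0,0],[0,0,0,0],[0,0,0,0]]]'

```text
time: 6.4
tcp_pos: [0.4986, -0.2227, 0.3414]
tool_rot: [0.472, 0.882, 0.0, -0.001]
wrist_force: [0.2, -0.5, -3.3]
width: 0.0158
```

Run:
```python
from h import *
s=go(.4985,-.2235,.175,123.7);print(s['tcp_pos'],s['width'],s['wrist_force'])
b=cap('top');a=cap('scene')
up=lambda im,x0,y0,x1,y1,w,h:cv2.resize(im[y0:y1,x0:x1],(w,h),interpolation=cv2.INTER_CUBIC)
cv2.imwrite('pics/c2.png',np.hstack([up(b['image'],270,150,370,250,400,400),up(a['image'],200,120,300,220,400,400)])[:,:,::-1])
```

```text
phi 123.72 roll 0.0004 shift [-0.6 -0.5 -0.6] t 6.4
[ 0.49859678 -0.22271314  0.34139187] 0.01584140982926462 [ 0.23077533 -0.51593135 -3.26600766]
```

View pics/c2.png

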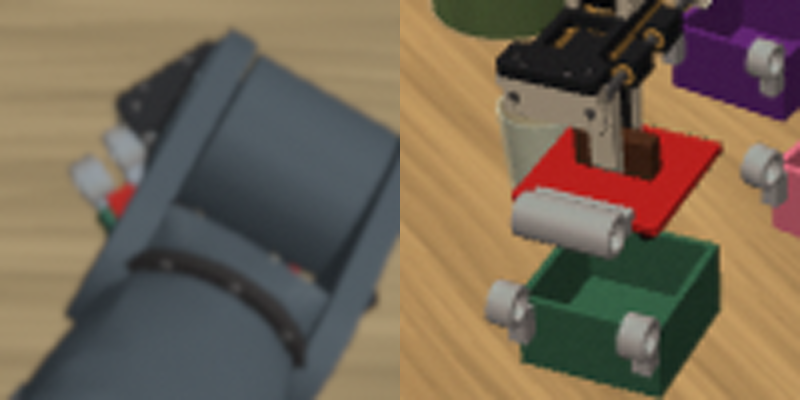

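Scene crop: lid held level above the bin, axes alike; bin bores near native (263,202) and (230,195). A larger crop is needed for accurate alignment.

Run:
```python
from h import *
a=cap('scene')
x0,y0,k=215,150,8
im=cv2.resize(a['image'][y0:y0+75,x0:x0+80],None,fx=k,fy=k,interpolation=cv2.INTER_CUBIC)
# predicted points for bin centre (.4995,-.2243), yaw 33.7; lid from tool
def pts(c,yaw,L):
    R=Rot.from_euler('z',yaw,degrees=True).as_matrix();return [np.array(c)+R@np.array(p)/1000 for p in L]
s=robot.sense();g=s['tcp_pos']-[0,0,.176]
B=[(75,60,70),(75,-40,70),(55,55,60),(55,-55,60),(-55,55,60),(-55,-55,60)]
L=[(75,36,-13),(75,-36,-13),(55,55,-15),(55,-55,-15),(-55,55,-15),(-55,-55,-15)]
for P,col in[(pts((.4995,-.2243,0),33.7,B),(255,255,0)),(pts(g,33.7,L),(0,255,255))]:
    for p in P:
        u=proj(a,p);print(u.round(1),end=' ');q=tuple(int(v) for v in ((u+.5-[x0,y0])*k).round());cv2.drawMarker(im,q,col,cv2.MARKER_CROSS,10,1)
cv2.imwrite('pics/c3.png',im[:,:,::-1])
```

```text
[262.7 204.6] [230. 196.] [264.2 202.7] [228.8 193.4] [279.9 180.5] [245.9 172.1] [253.7 178.2] [229.4 172.2] [263.5 176.3] [226.7 167.2] [279.9 154.5] [244.5 146.4]
```

View pics/c3.png

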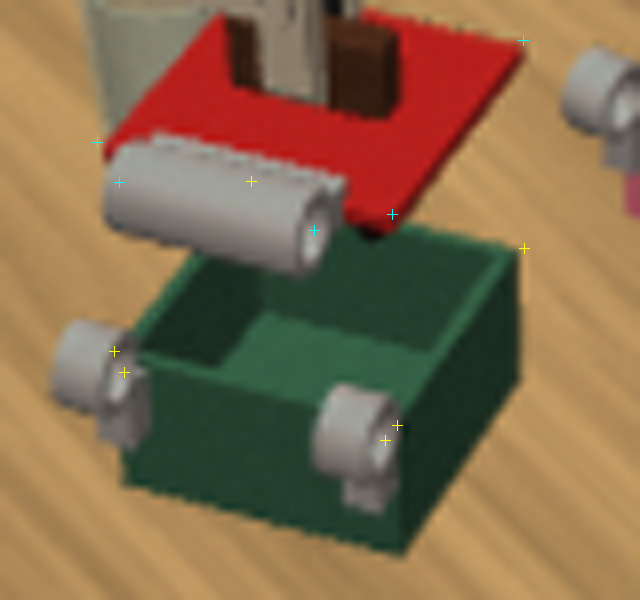

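Crop: lid front bore at (316,240) and corner (525,48); bin bores at (384,443) and (122,380), corner (520,250). Relative to the held lid, the bin centre comes to about (0.500,-0.2265).

Run:
```python
from h import *
go(.500,-.2267,.109,123.7)
```

```text
phi 123.76 roll 0.0011 shift [-4.1 -1.3 66.3] t 6.55
```

play_rows --steps '[[[-4.1,-1.3,0,0],[0,0,25,0],[0,0,25,0],[0,0,12,0],[0,0,4,0],[0,0,0,0],[0,0,0,0]]]'

```text
time: 7.25
tcp_pos: [0.5003, -0.2278, 0.2777]
tool_rot: [0.472, 0.882, -0.0, 0.001]
wrist_force: [-0.1, 0.8, -3.2]
width: 0.0162
```

Run:
```python
from h import *
s=go(.500,-.2267,.092,123.7);print(s['wrist_force'])
a=cap('scene')
x0,y0,k=215,150,8
im=cv2.resize(a['image'][y0:y0+75,x0:x0+80],None,fx=k,fy=k,interpolation=cv2.INTER_CUBIC)
cv2.imwrite('pics/c4.png',im[:,:,::-1])
```

```text
phi 123.7 roll -0.0001 shift [ 1.1  0.4 18.7] t 7.25
[-0.13758521  0.76398197 -3.19884444]
```

View pics/c4.png

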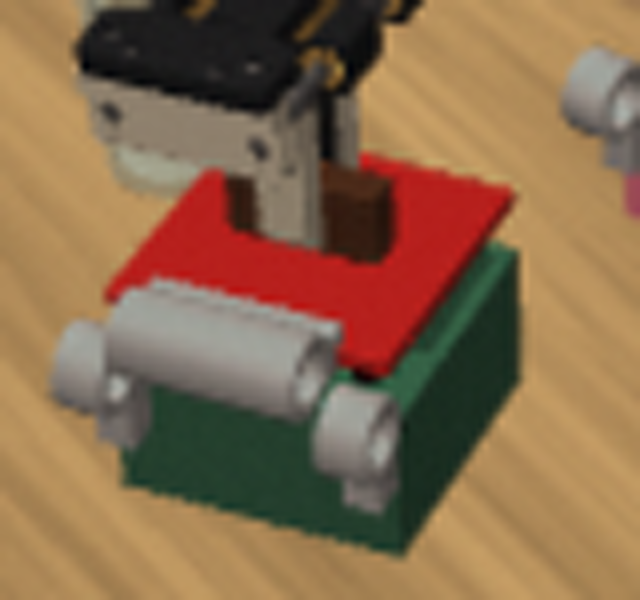

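Crop: lid corners R (513,192), front (390,372), left (105,297); bin corners R rim (520,250), its foot (520,380), front foot (404,553), left foot (122,487). I'll solve both poses from these sharp corners.

Run:
```python
from h import *
from scipy.optimize import least_squares
a=cap('scene');s=robot.sense();z=s['tcp_pos'][2]-.176
def fit(obs,P,z0,x0):
    obs=(np.array(obs)/8-.5+[215,150])
    def f(v):
        R=Rot.from_euler('z',v[2]).as_matrix()
        return np.ravel([proj(a,np.array([v[0],v[1],z0])+R@np.array(p)/1000)-o for p,o in zip(P,obs)])
    r=least_squares(f,x0);print(r.x[:2].round(4),np.degrees(r.x[2]).round(2),r.fun.reshape(-1,2).round(2).tolist());return r.x
x0=[.5,-.2265,.588]
l=fit([(513,192),(390,372),(105,297)],[(-55,55,-15),(55,55,-15),(55,-55,-15)],z,x0)
b=fit([(520,250),(520,380),(404,553),(122,487)],[(-55,55,60),(-55,55,0),(55,55,0),(55,-55,0)],0,x0)
d=b[:2]-l[:2];y=b[2];print('bin rel lid, in bin axes mm',1000*d@[np.cos(y),np.sin(y)],1000*d@[-np.sin(y),np.cos(y)],s['tcp_pos'])
```

```text
[ 0.5031 -0.2228] 34.37 [[0.28, 0.03], [0.08, -0.24], [-0.36, 0.18]]
[ 0.5015 -0.224 ] 34.6 [[-0.22, -0.23], [0.16, -0.33], [-0.17, 0.65], [0.24, -0.13]]
bin rel lid, in bin axes mm -1.997874394499805 -0.08198583075408282 [ 0.50015717 -0.22775011  0.27768218]
```

play_rows --steps '[[[0,-2,0,0],[0,0,4,0],[0,0,3,0],[0,0,0,0],[0,0,0,0]]]'

```text
time: 7.85
tcp_pos: [0.4985, -0.2287, 0.2697]
tool_rot: [0.472, 0.882, 0.0, 0.0]
wrist_force: [2.9, 0.9, -2.8]
width: 0.0158
```

play_rows --steps '[[[0,0,4,0],[0,0,3,0],[0,0,0,0],[0,0,0,0]]]'

```text
time: 8.25
tcp_pos: [0.4992, -0.2282, 0.2628]
tool_rot: [0.472, 0.882, 0.001, 0.001]
wrist_force: [11.0, 6.0, -6.4]
width: 0.0161
```

The bin pushes the lid toward its +x, so the 2 mm correction was too much. Giving back 1.5 mm.

play_rows --steps '[[[0,1.5,0,0],[0,0,0,0],[0,0,2,0],[0,0,1.5,0],[0,0,0,0],[0,0,0,0]]]'

```text
time: 8.85
tcp_pos: [0.4999, -0.2278, 0.2594]
tool_rot: [0.472, 0.882, 0.0, 0.001]
wrist_force: [6.5, 2.2, -2.9]
width: 0.0156
```

play_rows --steps '[[[0,1,0,0],[0,0,1,0],[0,0,0.5,0],[0,0,0,0],[0,0,0,0]]]'

```text
time: 9.35
tcp_pos: [0.5004, -0.2274, 0.2591]
tool_rot: [0.472, 0.882, -0.0, 0.0]
wrist_force: [-3.3, 4.1, 16.3]
width: 0.0159
```

Seated height reached (0.259). I'll probe the free play in x to centre the lid before releasing.

play_rows --steps '[[[0,0,-1.2,0],[0,1.5,0,0],[0,0,0,0],[0,0,0,0]]]'

```text
time: 9.75
tcp_pos: [0.5013, -0.2268, 0.2591]
tool_rot: [0.472, 0.882, -0.0, -0.0]
wrist_force: [-4.1, -1.7, 6.7]
width: 0.016
```

play_rows --steps '[[[0,1.5,0,0],[0,0,0,0],[0,0,0,0]]]'

```text
time: 10.05
tcp_pos: [0.5026, -0.226, 0.2592]
tool_rot: [0.472, 0.882, -0.0, -0.0]
wrist_force: [-4.1, -1.8, 6.8]
width: 0.0154
```

play_rows --steps '[[[1.5,0,0,0],[0,0,0,0],[0,0,0,0]]]'

```text
time: 10.35
tcp_pos: [0.5021, -0.2247, 0.2592]
tool_rot: [0.472, 0.882, -0.0, 0.0]
wrist_force: [-1.0, -4.8, 4.7]
width: 0.0157
```

play_rows --steps '[[[0,1.5,0,0],[0,0,0,0],[0,0,0,0]]]'

```text
time: 10.65
tcp_pos: [0.503, -0.224, 0.2592]
tool_rot: [0.472, 0.882, -0.001, -0.0]
wrist_force: [-3.9, -6.3, 7.8]
width: 0.0161
```

play_rows --steps '[[[1.5,-2,0,0],[0,0,0,0],[0,0,0,0]]]'

```text
time: 10.95
tcp_pos: [0.5009, -0.2236, 0.2592]
tool_rot: [0.472, 0.882, -0.0, 0.0]
wrist_force: [0.1, -3.3, 5.0]
width: 0.0158
```

play_rows --steps '[[[1.5,0,0,0],[0,0,0,0],[0,0,0,0]]]'

```text
time: 11.25
tcp_pos: [0.5005, -0.2225, 0.2593]
tool_rot: [0.472, 0.882, -0.0, 0.001]
wrist_force: [5.0, -5.6, 3.0]
width: 0.0157
```

The play is bounded on both sides, so the bin centre is about (0.5008,-0.2252). Centring, then release and retreat toward the pin.

play_rows --steps '[[[-3.0,-1.0,0,0],[0,0,1.5,0],[0,0,0,0],[0,0,0,0]]]'

```text
time: 11.65
tcp_pos: [0.5009, -0.2248, 0.259]
tool_rot: [0.472, 0.882, 0.0, -0.0]
wrist_force: [-4.9, 5.3, 25.7]
width: 0.0156
```

play_rows --steps '[[[0,0,0,0],[0,0,0,0],[0,0,0,0],[0,0,-20,0],[0,0,-40,0],[0,0,-40,0],[0,0,-40,0],[0,0,0,0]]]' --grip 40

```text
time: 12.45
tcp_pos: [0.5013, -0.2255, 0.4021]
tool_rot: [0.472, 0.882, 0.0, 0.004]
wrist_force: [0.3, -0.6, -0.5]
width: 0.0402
```

Run:
```python
from h import *
a=cap('scene')
k=8
im=np.hstack([cv2.resize(a['image'][150:225,215:295],None,fx=5,fy=5,interpolation=cv2.INTER_CUBIC),cv2.resize(a['image'][300:375,335:415],None,fx=5,fy=5,interpolation=cv2.INTER_CUBIC)])
cv2.imwrite('pics/c5.png',im[:,:,::-1])
# pin from both views
b=cap('top')
for n,c,roi in(('top',b,(110,185,140,232)),('scene',a,(365,300,405,345))):
    m=mask(c,(0,0,130),(180,70,255),roi);q=big(m);vx,vy,x,y=cv2.fitLine(q,cv2.DIST_L2,0,.01,.01).ravel()
    t=(q[:,0,:]-[x,y])@[vx,vy]
    e=[ray(c,(x+vx*u,y+vy*u),.014)[:2] for u in(t.min(),t.max())]
    print(n,cv2.contourArea(q),np.round(e,4).tolist(),np.degrees(np.arctan2(*(e[0]-e[1])[::-1])))
s=go(.4929,.3281,.2,19.7);print(s['tcp_pos'],s['wrist_force'])
```

```text
top 167.0 [[0.5441, 0.3457], [0.4422, 0.3098]] 19.428905962067624
scene 171.5 [[0.5284, 0.3405], [0.4402, 0.3103]] 18.86912615710122
phi 123.69 roll 1.815 shift [ 179.2 -523.5   30.3] t 12.55
[ 0.50063004 -0.22515986  0.39736197] [ 1.04328101 -0.0717713   0.08727053]
```

View pics/c5.png

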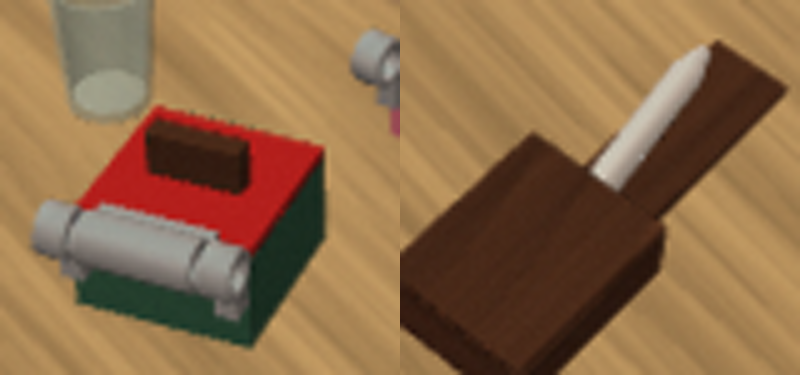

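Crop: lid seated flush, its knuckle in line between the bin's two at left; at right the pin shank is slightly skewed on the holder floor. I'll get the holder's direction for the pull.

Run:
```python
from h import *
a=cap('scene')
f=lambda x,y,z:ray(a,(335+(x-400)/5-.4,300+y/5-.4),z)[:2]
for p,q,z in(((785,90),(655,218),.006),((718,40),(785,90),.006),((533,133),(663,232),.034),((533,133),(400,252),.034)):
    P,Q=f(*p,z),f(*q,z);print(P.round(4),Q.round(4),np.degrees(np.arctan2(*(Q-P)[::-1])).round(1))
go(.5165,.3366,.12,19.4)
```

```text
[0.4206 0.3445] [0.518  0.3649] 11.8
[0.426  0.3051] [0.4206 0.3445] 97.8
[0.5487 0.3143] [0.5361 0.3861] 99.9
[0.5487 0.3143] [0.6358 0.3315] 11.1
phi 123.69 roll 1.8202 shift [ 201.8 -524.4  109.8] t 12.6
```

play_rows --steps '[[[0,0,0,0.14],[0,0,0,0.14],[0,0,0,0.14],[0,0,0,0.14],[0,0,0,0.14],[0,0,0,0.14],[0,0,0,0.14],[0,0,0,0.14],[0,0,0,0.14],[0,0,0,0.14],[0,0,0,0.14],[0,0,0,0.14],[0,0,0,0.14],[0,0,0,0]]]' --grip 50

```text
time: 14.0
tcp_pos: [0.5006, -0.2252, 0.3956]
tool_rot: [0.986, 0.168, -0.001, -0.001]
wrist_force: [-0.0, -0.1, -0.7]
width: 0.0499
```

play_rows --steps '[[[14.4,-37.4,2,0],[14.4,-37.4,2,0],[14.4,-37.4,2,0],[14.4,-37.4,2,0],[14.4,-37.4,2,0],[14.4,-37.4,2,0],[14.4,-37.4,2,0],[14.4,-37.4,2,0],[14.4,-37.4,2,0],[14.4,-37.4,2,0],[14.4,-37.4,2,0],[14.4,-37.4,2,0],[14.4,-37.4,2,0],[14.6,-38.2,2,0],[0,0,30,0],[0,0,30,0],[0,0,20,0],[0,0,0,0],[0,0,0,0]]]'

```text
time: 15.9
tcp_pos: [0.5169, 0.3364, 0.2892]
tool_rot: [0.985, 0.17, -0.001, 0.0]
wrist_force: [0.4, 0.1, 1.1]
width: 0.0499
```

Run:
```python
from h import *
s=go(.5165,.3366,.0285,19.4);print(s['tcp_pos'],s['width'])
```

```text
phi 19.54 roll 0.0025 shift [-0.2 -0.4 93.7] t 15.9
[0.51687255 0.33635802 0.28922322] 0.049912801263918165
```

play_rows --steps '[[[0,0,30,0],[0,0,30,0],[0,0,20,0],[0,0,10,0],[0,0,4,0],[0,0,0,0]]]'

```text
time: 16.5
tcp_pos: [0.5171, 0.3365, 0.1962]
tool_rot: [0.986, 0.169, 0.001, -0.0]
wrist_force: [-0.1, -0.6, -0.2]
width: 0.0497
```

play_rows --steps '[[[0,0,0,0],[0,0,0,0],[0,0,0,0],[0,0,0,0],[0,0,0,0],[0,0,0,0]]]' --grip 0

```text
time: 17.1
tcp_pos: [0.5168, 0.3364, 0.1956]
tool_rot: [0.986, 0.169, 0.0, -0.0]
wrist_force: [-0.4, -0.8, 1.1]
width: 0.0149
```

play_rows --steps '[[[0,0,-1,0],[-9.9,-1.5,0,0],[-14.8,-2.2,0,0],[-19.8,-3,0,0],[-19.8,-3,0,0],[-19.8,-3,0,0],[-19.8,-3,0,0],[-14.8,-2.2,0,0],[0,0,0,0],[0,0,0,0]]]'

```text
time: 18.1
tcp_pos: [0.399, 0.3139, 0.1966]
tool_rot: [0.986, 0.169, 0.0, -0.0]
wrist_force: [-0.1, -0.3, -1.0]
width: 0.015
```

Run:
```python
from h import *
s=go(.40,.09,.08,123.7);print(s['tcp_pos'],s['width'],s['wrist_force'],s['wrist_torque'],s['q'])
c=cap('scene');b=cap('top')
im=np.hstack([cv2.resize(c['image'][270:370,330:430],(400,400)),cv2.resize(b['image'][150:250,80:180],(400,400))])
cv2.imwrite('pics/c6.png',im[:,:,::-1])
```

```text
phi 19.43 roll -1.8199 shift [-186.9 -123.4  -50.4] t 18.1
[0.39897509 0.31393047 0.19661273] 0.015014595889449535 [-0.129806   -0.30366386 -1.00806749] [ 0.00338945 -0.012423    0.03987367] [ 5.74943783e-01  5.96746799e-01  1.89722725e+00 -1.46144547e-06
  6.47187936e-01  1.80665191e+00]
```

View pics/c6.png

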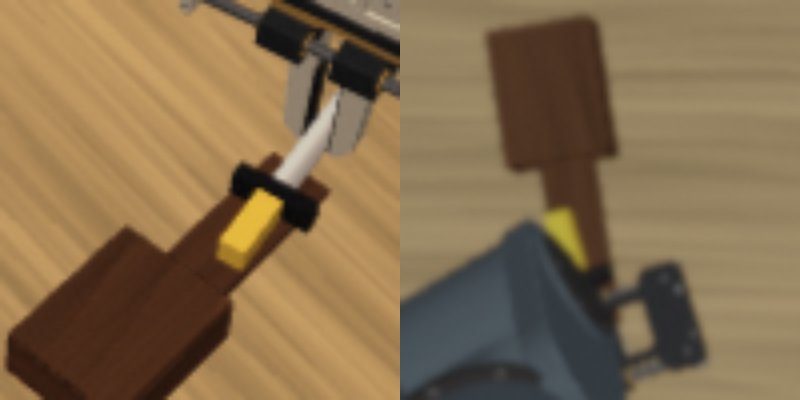

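The pin is clear of the holder (yellow tail and black crossbar visible on its open floor). Lift, turn to the hinge's heading, carry to free counter.

play_rows --steps '[[[0,0,-20,0],[0,0,-30,0],[0,0,-30,0],[0,0,0,-0.14],[0,0,0,-0.14],[0,0,0,-0.14],[0,0,0,-0.14],[0,0,0,-0.14],[0,0,0,-0.14],[0,0,0,-0.14],[0,0,0,-0.14],[0,0,0,-0.14],[0,0,0,-0.14],[0,0,0,-0.14],[0,0,0,-0.14],[0,0,0,-0.14],[0,0,0,0]]]'

```text
time: 19.9
tcp_pos: [0.3994, 0.3138, 0.2764]
tool_rot: [0.471, 0.882, 0.0, 0.0]
wrist_force: [0.5, -0.8, -1.5]
width: 0.0151
```

play_rows --steps '[[[-33.4,-7.1,0,0],[-33.4,-7.1,0,0],[-33.4,-7.1,0,0],[-33.4,-7.1,0,0],[-33.4,-7.1,0,0],[-33.4,-7.1,0,0],[-33.4,-7.1,0,0],[-33.4,-7.1,0,0],[0,0,30,0],[0,0,30,0],[0,0,15,0],[0,0,5,0],[0,0,0,0],[0,0,0,0]]]'

```text
time: 21.3
tcp_pos: [0.5003, 0.06, 0.1972]
tool_rot: [0.472, 0.881, 0.0, 0.001]
wrist_force: [-1.2, -0.6, -0.9]
width: 0.015
```

play_rows --steps '[[[0,0,4,0],[0,0,2,0],[0,0,1,0],[0,0,0,0],[0,0,0,0]]]'

```text
time: 21.8
tcp_pos: [0.4999, 0.06, 0.1896]
tool_rot: [0.472, 0.882, 0.0, 0.0]
wrist_force: [-0.8, 0.6, 0.9]
width: 0.0151
```

play_rows --steps '[[[0,0,0,0],[0,0,0,0],[0,0,0,0],[0,0,-20,0],[0,0,-40,0],[0,0,-40,0],[-40,0,0,0],[-40,0,0,0],[-40,0,0,0],[-40,0,0,0],[0,0,0,0],[0,0,0,0]]]' --grip 40

```text
time: 23.0
tcp_pos: [0.5885, -0.0735, 0.289]
tool_rot: [0.472, 0.881, -0.0, -0.0]
wrist_force: [0.3, 0.3, -0.4]
width: 0.0397
```

Run:
```python
from h import *
a=cap('scene','s7.png');b=cap('top')
for n,c in(('scene',a),('top',b)):
    for lab,lo,hi in(('yel',(20,120,90),(35,255,255)),('bar',(0,0,0),(180,255,45))):
        # search near expected tail (.451,.134)
        u=proj(c,(.451,.134,.008));x,y=int(u[0]),int(u[1])
        m=mask(c,lo,hi,(x-40,y-40,x+40,y+40))
        if m.any():
            q=big(m);M=cv2.moments(q);ce=(M['m10']/max(M['m00'],1),M['m01']/max(M['m00'],1));r=cv2.minAreaRect(q)
            print(n,lab,M['m00'],np.round(ce,1),ray(c,ce,.014)[:2].round(4),[ray(c,p,.014)[:2].round(4).tolist() for p in cv2.boxPoints(r)])
x,y=proj(a,(.49,.07,.01)).astype(int);print(x,y)
im=np.hstack([cv2.resize(a['image'][y-40:y+40,x-40:x+40],(400,400)),cv2.resize(b['image'][160:240,190:270],(400,400))])
cv2.imwrite('pics/c7.png',im[:,:,::-1])
```

```text
scene yel 135.5 [344.1 267.6] [0.4558 0.1371] [[0.4809, 0.1271], [0.4577, 0.1069], [0.4314, 0.1464], [0.4548, 0.1658]]
scene bar 54.5 [333.  265.6] [0.4748 0.1158] [[0.4991, 0.1255], [0.4493, 0.0926], [0.4449, 0.1052], [0.4945, 0.1376]]
top yel 91.0 [194.9 223. ] [0.4529 0.1318] [[0.447, 0.157], [0.4738, 0.1173], [0.4583, 0.1069], [0.4316, 0.1466]]
top bar 1.0 [205.5 222. ] [0.4565 0.1017] [[0.4669, 0.1105], [0.4682, 0.1086], [0.4513, 0.0965], [0.45, 0.0984]]
317 258
```

View pics/c7.png

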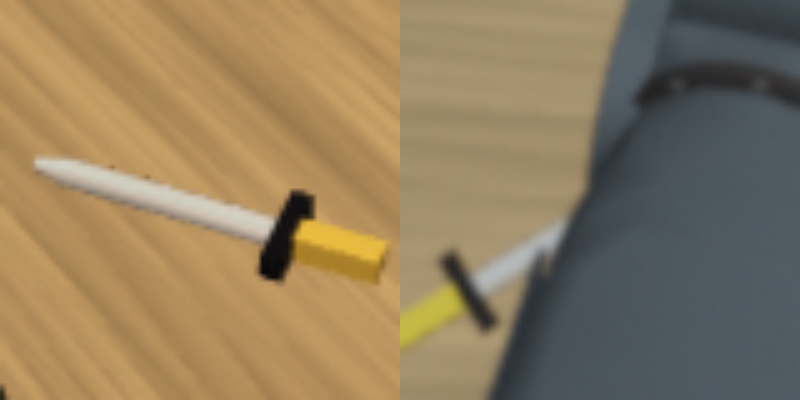

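Pin lies flat on the counter (c7 left panel: tip (38,163), crossbar (287,235), tail (340,250)). Tail centre is about (0.452,0.133). Taking it by the tail.

play_rows --steps '[[[35,0,0,0],[35,0,0,0],[35,0,0,0],[35,0,0,0],[35,0,0,0],[35,0,0,0],[37.6,1,0,0],[0,0,0,0],[0,0,30,0],[0,0,30,0],[0,0,25,0],[0,0,10,0],[0,0,5,0],[0,0,0,0]]]'

```text
time: 24.5
tcp_pos: [0.4522, 0.1335, 0.1897]
tool_rot: [0.472, 0.882, 0.0, 0.0]
wrist_force: [0.9, 0.7, 0.3]
width: 0.0398
```

play_rows --steps '[[[0,0,0,0],[0,0,0,0],[0,0,0,0],[0,0,0,0],[0,0,0,0],[0,0,0,0]]]' --grip 0

```text
time: 25.1
tcp_pos: [0.4522, 0.1335, 0.1899]
tool_rot: [0.472, 0.882, 0.0, 0.0]
wrist_force: [-1.1, 0.7, 7.3]
width: 0.0159
```

play_rows --steps '[[[0,0,-20,0],[0,0,-20,0],[0,0,-20,0],[0,0,0,0],[0,0,0,0]]]'

```text
time: 25.6
tcp_pos: [0.4519, 0.1334, 0.2491]
tool_rot: [0.472, 0.882, 0.0, 0.0]
wrist_force: [-0.1, 0.7, -1.4]
width: 0.0153
```

Run:
```python
from h import *
s=robot.sense();print(s['tcp_pos'],s['width'],s['wrist_force'],s['wrist_torque'])
R=Rot.from_quat(s['tool_rot']).as_matrix();ph=np.degrees(np.arctan2(R[1,0],R[0,0]))
C=np.array([.5008,-.2252]);y=np.radians(33.7);ux=np.array([np.cos(y),np.sin(y)]);uy=np.array([-np.sin(y),np.cos(y)])
for d in(96,229,240,260):
    t=C+.075*ux+d/1000*uy;print('tail at bin y',d,t.round(4));go(t[0],t[1],.070+.181-.167)
# pin in hand as seen
a=cap('scene')
for lab,d in(('tip',-.169),('stop',-.036),('end',.021)):
    P=s['tcp_pos']+R@np.array([d,0,.181]);print(lab,P.round(4),proj(a,P).round(1))
P=s['tcp_pos']+R@np.array([-.07,0,.181]);x,yy=proj(a,P).astype(int);print(x-40,yy-30)
im=cv2.resize(a['image'][yy-30:yy+30,x-40:x+40],None,fx=8,fy=8,interpolation=cv2.INTER_CUBIC)
for d in(-.169,-.036,.021):
    q=(proj(a,s['tcp_pos']+R@np.array([d,0,.181]))+.5-[x-40,yy-30])*8;cv2.drawMarker(im,tuple(int(v) for v in q),(0,255,255),0,12,1)
cv2.imwrite('pics/c8.png',im[:,:,::-1])
```

```text
[0.45194238 0.13340382 0.24907455] 0.015304925504578883 [-0.12177963  0.66017152 -1.41792526] [ 0.04440192 -0.06311242 -0.02807043]
tail at bin y 96 [ 0.5099 -0.1037]
phi 123.69 roll -0.0 shift [-229.5  -83.3   -1.9] t 25.6
tail at bin y 229 [0.4361 0.0069]
phi 123.69 roll -0.0 shift [-96.5 -83.3  -1.9] t 25.6
tail at bin y 240 [0.43   0.0161]
phi 123.69 roll -0.0 shift [-85.5 -83.3  -1.9] t 25.6
tail at bin y 260 [0.4189 0.0327]
phi 123.69 roll -0.0 shift [-65.5 -83.3  -1.9] t 25.6
tip [ 0.5457 -0.0072  0.0681] [282.7 233.3]
stop [0.4719 0.1035 0.0681] [331.9 246.9]
end [0.4403 0.1509 0.0681] [353.9 253. ]
279 213
```

View pics/c8.png

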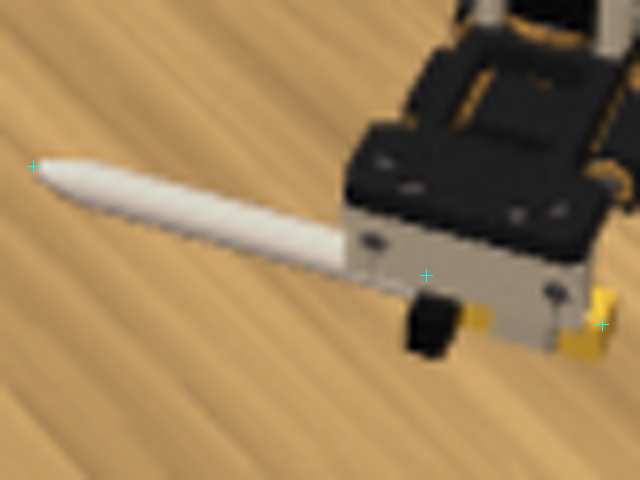

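Crop: pin straight out from the fingers, tip at (42,170) against the predicted (33,167), so no notable sag. Moving in front of the left knuckle.

play_rows --steps '[[[-16,-16.6,-0.4,0],[-16,-16.6,-0.4,0],[-16,-16.6,-0.4,0],[-16,-16.6,-0.4,0],[-16,-16.9,-0.3,0],[0,0,0,0],[0,0,0,0],[0,0,0,0]]]'

```text
time: 26.45
tcp_pos: [0.4272, 0.0212, 0.2509]
tool_rot: [0.472, 0.882, -0.0, -0.0]
wrist_force: [0.6, 0.0, -0.8]
width: 0.0158
```

Run:
```python
from h import *
go(.5099,-.1037,.070+.181-.167,123.7)
a=cap('scene')
cv2.imwrite('pics/c9.png',cv2.resize(a['image'][160:235,215:315],None,fx=8,fy=8,interpolation=cv2.INTER_CUBIC)[:,:,::-1])
```

```text
phi 123.71 roll 0.0001 shift [-149.7   -0.5   -0.2] t 26.45
```

View pics/c9.png

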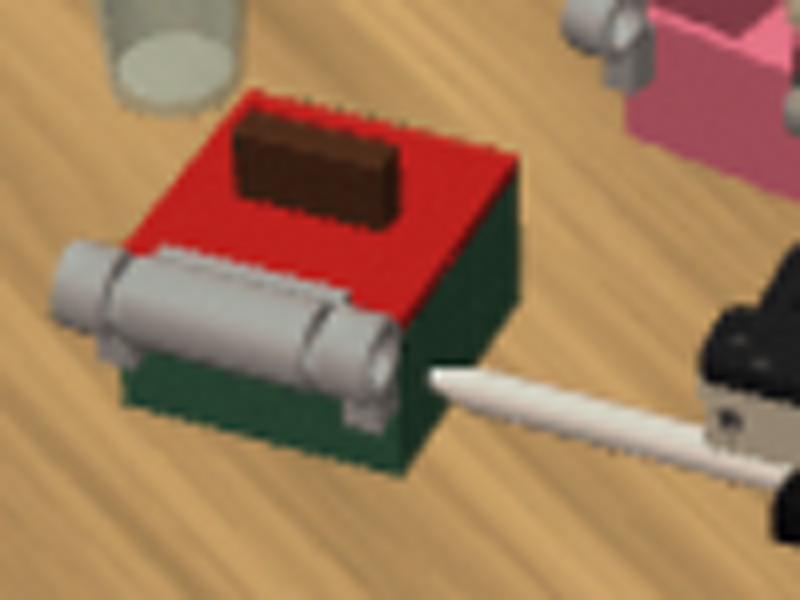

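Crop: the pin's line, extrapolated from the tip (435,376), meets the left bore at (382,361), which is well centred. Inserting in stages.

play_rows --steps '[[[-8,-0.4,0,0],[-8,0,0,0],[-8,0,0,0],[-8,0,0,0],[0,0,0,0],[0,0,0,0]]]'

```text
time: 27.1
tcp_pos: [0.4446, -0.0064, 0.2513]
tool_rot: [0.472, 0.882, -0.0, -0.0]
wrist_force: [0.2, 0.1, -1.6]
width: 0.016
```

play_rows --steps '[[[-6,0,0,0],[-6,0,0,0],[-6,0,0,0],[-6,0,0,0],[0,0,0,0],[0,0,0,0]]]'

```text
time: 27.7
tcp_pos: [0.4579, -0.0263, 0.2513]
tool_rot: [0.472, 0.882, -0.0, -0.0]
wrist_force: [0.9, 0.3, -1.3]
width: 0.0156
```

play_rows --steps '[[[-8,0,0,0],[-8,0,0,0],[-8,0,0,0],[-8,0,0,0],[-6,0,0,0],[0,0,0,0],[0,0,0,0]]]'

```text
time: 28.4
tcp_pos: [0.4789, -0.0578, 0.2512]
tool_rot: [0.472, 0.882, -0.0, -0.0]
wrist_force: [-0.2, 0.1, -1.0]
width: 0.0156
```

play_rows --steps '[[[-6,0,0,0],[-6,0,0,0],[-6,0,0,0],[-6,0,0,0],[-6,0,0,0],[0,0,0,0],[0,0,0,0]]]'

```text
time: 29.1
tcp_pos: [0.4956, -0.0829, 0.2513]
tool_rot: [0.472, 0.882, -0.0, -0.0]
wrist_force: [0.0, -0.7, -1.5]
width: 0.0157
```

play_rows --steps '[[[-6,0,0,0],[-6,0,0,0],[-5,0,0,0],[0,0,0,0],[0,0,0,0]]]'

```text
time: 29.6
tcp_pos: [0.5051, -0.097, 0.2513]
tool_rot: [0.472, 0.882, 0.0, -0.0]
wrist_force: [0.1, 0.5, -1.1]
width: 0.0156
```

play_rows --steps '[[[-2,0,0,0],[-2,0,0,0],[-1.5,0,0,0],[0,0,0,0],[0,0,0,0]]]'

```text
time: 30.1
tcp_pos: [0.5081, -0.1015, 0.2513]
tool_rot: [0.472, 0.882, -0.0, -0.0]
wrist_force: [-0.3, 0.4, -0.5]
width: 0.0156
```

play_rows --steps '[[[-1.5,0,0,0],[-1.5,0,0,0],[0,0,0,0],[0,0,0,0]]]'

```text
time: 30.5
tcp_pos: [0.5098, -0.104, 0.2513]
tool_rot: [0.472, 0.882, 0.0, -0.0]
wrist_force: [0.6, 0.8, -1.4]
width: 0.0156
```

play_rows --steps '[[[-1.5,0,0,0],[-1,0,0,0],[0,0,0,0],[0,0,0,0]]]'

```text
time: 30.9
tcp_pos: [0.5105, -0.1052, 0.2511]
tool_rot: [0.472, 0.882, 0.0, -0.002]
wrist_force: [-4.2, 8.8, 3.3]
width: 0.0159
```

Contact at the stop (about 10 N along the axis). Let the pin down onto the bores, open, retreat.

play_rows --steps '[[[0,0,1.5,0],[0,0,0,0],[0,0,0,0]]]'

```text
time: 31.2
tcp_pos: [0.5105, -0.1053, 0.2496]
tool_rot: [0.472, 0.882, 0.0, -0.002]
wrist_force: [-5.6, 7.7, 4.8]
width: 0.016
```

play_rows --steps '[[[0,0,0,0],[0,0,0,0],[0,0,0,0],[0,0,0,0],[0,0,0,0]]]' --grip 44

```text
time: 31.7
tcp_pos: [0.5112, -0.1061, 0.2499]
tool_rot: [0.472, 0.882, -0.0, 0.0]
wrist_force: [0.5, 0.1, -0.0]
width: 0.0435
```

play_rows --steps '[[[0,0,-10,0],[0,0,-20,0],[0,0,-40,0],[0,0,-40,0],[40,0,0,0],[40,0,0,0],[40,0,0,0],[40,0,0,0],[0,0,0,0],[0,0,0,0]]]'

```text
time: 32.7
tcp_pos: [0.4224, 0.0274, 0.3606]
tool_rot: [0.471, 0.882, 0.0, 0.001]
wrist_force: [0.0, 0.0, 0.3]
width: 0.0438
```

Run:
```python
from h import *
s=robot.sense();print(s['time'],s['tcp_pos'],s['wrist_force'])
a=cap('scene','s10.png')
C=np.array([.5008,-.2252,0]);R=Rot.from_euler('z',33.7,degrees=True).as_matrix()
x0,y0=215,160
im=cv2.resize(a['image'][y0:y0+75,x0:x0+100],None,fx=8,fy=8,interpolation=cv2.INTER_CUBIC)
for yy in(-73,60,96,117):
    print(yy,((proj(a,C+R@np.array([.075,yy/1000,.069]))+.5-[x0,y0])*8).round())
cv2.imwrite('pics/c10.png',im[:,:,::-1])
```

```text
32.7 [0.42237073 0.02742543 0.36064925] [0.02362655 0.00625408 0.32193743]
-73 [ 35. 272.]
60 [381. 363.]
96 [478. 388.]
117 [535. 403.]
```

View pics/c10.png

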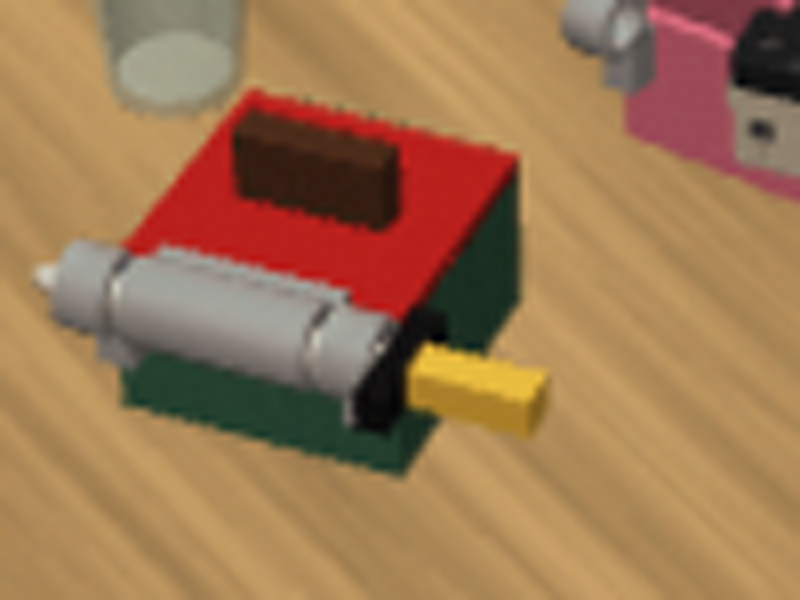

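Crop: tip shows out the far end at (37,275), predicted (35,272). Tail end is near (540,402), predicted (535,403). Crossbar up against the left knuckle, lid flush. Handing in.

```bash
python3 -c "
from h import *
print(robot.finish_job(), robot.sense()['time'])"
```

```text
the job is handed in; nothing more can be done
the job is handed in; nothing more can be done
```

The job is done and handed in at about 33 s of the 72 s allowed; no verdict is reported.

- **Lid:** I set the red lid on the green bin first and centred it by feeling for its free play against the walls.
- **Pin:** I drew it from the holder along the holder's own axis, laid it flat on the counter and took it again by its yellow tail. I pushed it through all three knuckles until the crossbar met the left knuckle, with about 10 N along the axis. I then let go and backed off.

**Last checks:**
- The final picture shows the lid flush and the tip out at the far end. The tip and the tail end are within about 1 px (2–3 mm) of where they should be. The crossbar looks up against the knuckle.
- The gripper was clear of everything and the wrist force was near zero.
- I never aimed near the jar, bottle or glass, but I did not re-measure them at the end.

**What disagreed:** the scene camera was off by up to 5 mm from the arm's own reading of the lid. One 2 mm correction based on it was wrong. The contact force showed this, and I took the correction back before seating the lid.

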